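# Stow the pliers in the lower tier of a latched two-tier kit case

### The arm

A 6-joint arm with a two-finger parallel gripper is mounted at the origin on the work surface; the furniture and walls round the work are solid. World frame = base frame: x ahead of the robot, y to its left, z up, the work surface at z = 0. Lengths are in m, angles in rad, forces in N, time in s.
With the tool pointing down it reaches from about 0.375 to 0.9 m from the base axis. Payload 3.1 kg.
Tool frame: the origin (TCP) lies on the centre line of the jaws, within the pads' length; the fingertips stand robot.finger_overhang ahead of it and the grasp point (between the pads) lies 2 mm behind it (robot.finger_overhang is the distance from the TCP to the fingertips, in m); z points along the fingers, y is the direction in which the jaws open and shut (so a half turn about z gives the same grasp; the last joint's range is limited). The gripper opens to 87 mm and grips with 3 to 60 N. Pads are 19 mm wide; open, the fingers measure 117 mm over their backs; the gripper's body (75 mm by 190 mm) begins 51 mm behind the grasp point.
Start: joints at [-1.48, 0.527, 1.433, -0, 1.181, -0.178], TCP at [0.167, -0.602, 0.24] pointing down, gripper open.
Joint ranges: [-3.08, 3.08], [-0.75, 2.2], [0.22, 2.44], [-1.43, 4.57], [0, 2.65], [-2.85, 2.85]. Speed limits (rad/s): [2.79, 2.79, 3.14, 3.14, 3.14, 3.14].

### API

Orientations are given as a unit quaternion [x, y, z, w].
In Python, from rig import robot gives the robot as it stands. The module is installed in compiled form; this text tells all that it offers.
- The arm moves only by the tool step_arm, never from a script. Its arguments are lists of equal length, an entry for each row: "slide": the shift along the tool's x, y, z in mm, a list of three; "twist": the turn about the tool's z in degrees. A call has 1 to 20 rows; each row shifts and turns the commanded pose from where the row before left it, along the tool's axes as they then stand; what a row does not reach is not made up. A row lasts 1/12 s, in which the tool goes at most 41.7 mm and 7.16 degrees, less where a joint would pass 70% of its speed; a pose out of reach is approached as far as the arm can. A call is refused whole if a number of a shift passes 41.7 or a number of a turn 7.16, either way. A call with a gripper value outside its range is refused whole. "jaw" is the finger opening in mm, from 0 to 87, set as the call begins (left out, the last holds). The fingers move at their own pace and stop on an object; "force" is the grip in N (left out, the last holds). Time passes only in rows, so rows that do not move let the fingers close. It gives the time, the measured TCP pose, the force and the opening at its end, in the units of the state.
- robot.get_obs(): the state, without advancing time (a new reading comes with each control period).
- robot.camera(name): name is "scene" or "side" or "wrist"; returns a dict with "color" (420x560x3 uint8, blue, green, red), "depth" (420x560 float32, m along the optical axis (not along the pixel's ray), 0 where there is no reading), "camera_matrix" (3x3 intrinsics, pixels), "origin" and "orientation" of the camera in the world. Camera axes: x right, y down, z forward; pixel columns grow to the right and rows downward; lengths in m; the calibration is good to about 2 mm. A picture is of the moment at which its call begins.
- robot.hand_in(): hands the job in, once; it reports no verdict.
The state is a dict: "time": time; "q": joint angles; "joint_velocities": joint speeds; "joint_torque": joint torques, N m; "position": TCP position; "tool_rot": TCP orientation; "ft_force": force on the tool from outside, world axes, zero at the start; "moment": the same for the moment, N m; "grip_width": finger opening in m.
Only numpy, scipy, OpenCV 4.12 (cv2) and the standard library are available. Lean on these libraries where they do the work, as an engineer would, in place of code of your own. Each camera call takes 0.05 s, during which the arm holds its last target.

### The job

Kit the pliers: press the catch pad of the low two-tier case until its divider flap springs up, swing the flap right over so that it rests open, lay the pliers flat in the wide bay underneath, the one next to the catch, then shut the flap and press it home so that it stays latched. Leave the ball pen in its narrow bay by the hinge and do not shift the jar or the glue stick.

Things in the scene. Friction and masses are not known exactly. Their poses are not given: they have to be found in the camera images.
- case: Kit case: low dark steel tub, 138 deep (x) x 190 wide (y) x 46 mm high, walls 4 mm, fixed to the desk, under a light grey divider flap; a black catch juts 56 mm out of the middle 60 mm of its front wall. Origin under its centre. The catch side (front) faces the robot's right; x runs from it to the hinge (rear), y along the hinge, z up.
- front_bay (a point): Centre of the floor of the large front bay in the case's lower tier; axes as the case, 19 mm in front of its centre, 4 mm above the desk. The bay is 92 mm (x) by 182 mm (y). Over this floor the tub's rim stands 42 mm high, the 3 mm divider behind the bay 30 mm.
- rear_bay (a point): Floor of the case's narrow rear bay (35 mm in x, 166 mm in y; beyond its +y end stands the black boss of the lifting plunger); axes as the case, 66.5 mm behind front_bay. A ball pen lies in it.
- flap_hinge (a point): Middle of the flap's hinge axis on the rear rim of the case, 49 mm above the desk, 86 mm behind and 45 mm above front_bay. The axis runs along the case's y. Axes turn with the flap: x from lip to hinge, z the normal of its upper side.
- flap_lip (a point): Middle of the flap's front edge, mid-thickness, 139 mm from the hinge axis; axes as flap_hinge. The flap is a light grey panel 188 mm wide, 4 mm thick, 0.14 kg. Its front 20 mm is a smooth lip; behind it 3 mm beads, too low to grip, divide the shallow empty upper tier. No knob: shut, it offers no edge; sprung up, the lip stands 57 mm higher and a finger can go under it from the front, beside the catch.
- flap (a joint): Flap angle, rad: 0 shut and latched; about 0.42 sprung up on its plunger; 1.85 open, leaning back on its stop, where its weight keeps it. Lightly damped; let go of between 0.45 and 1.55 it sinks to 0.42. Unlatched it never stays below 0.3. Pressing the lip (beside the catch, about 5 N) down to level snaps it under the catch; then it stays below 0.02.
- catch_pad (a point): Centre of the top face of the black ribbed catch pad at the middle of the case's front, 47 mm above the desk when at rest, 38 mm in front of the flap's edge; the pad is 46 mm wide (y) and reaches from 14 mm in front of this point to 34 mm behind it, where the upright nose of the catch hooks over the flap's edge. Axes as the case at rest; they turn with the pad.
- catch (a joint): Angle of the rocker catch, rad: 0 at rest, 0.32 pressed fully down. The pad tips about an axis 42 mm behind catch_pad, 24 mm above the desk, against a spring of 1.5 N rising to 5 N; at about 0.2 (6 to 8 mm down, depending on where it is pressed) its nose leaves the flap, which springs up. It returns when let go.
- pliers_mid (a point): Centre, half-way up, of the red-handled long-nose pliers that lie on the desk to the right of the case; 44 x 151 x 10 mm, 0.11 kg. y runs along them from the nose to the handles, z up. Across the middle (6 mm toward the handles) they are 42 mm wide; the nose, from 17 mm in front of the centre on, is 16 mm wide.
- ball_pen: Black ball pen, 134 mm long, 9 mm thick, lying along the rear bay of the case; origin under its middle, y along it.
- small_jar: Little brown jar with a white lid, 45 mm across, 52 mm high, left of the case; origin under its centre.
- glue_stick: Glue stick standing upright, 27 mm across, 92 mm high, left of the case; origin under its centre.

How it is judged:
By the outcome, as a careful person would: the job done as asked, in the order asked, and still so for the second after the job is handed in, with the robot touching nothing.
It also fails if it takes over 69 s, if anything falls off the work surface, if the arm or the gripper's body presses on something with over 40 N, if the wrist force passes 120 N, or if a joint passes its speed limit or range.

## Working session

There is one attempt and no reset: what is moved stays moved. The work goes in short steps, Python scripts to look and compute and a tool call to move; the robot and the scene stay as the last step left them, time stands still between calls to the robot, and variables do not carry over. Pictures are saved under pics/ and viewed, and the job is handed in when it is done.

Besides the shell and the picture viewer there is one more tool, called as name([rows], argument=value, ...), one row to a line, values as JSON. step_arm: Moves the arm, as the interface text tells. Its arguments: {"type":"object","properties":{"slide":{"type":"array","items":{"type":"array","items":{"type":"number"}}},"twist":{"type":"array","items":{"type":"number"}},"jaw":{"type":"number"},"force":{"type":"number"}},"required":["slide","twist"]}

```bash
mkdir -p pics; cat > h.py <<'E'
import numpy as np,cv2
from rig import robot
from scipy.spatial.transform import Rotation as R
def shot(n,f):
    c=robot.camera(n); cv2.imwrite('pics/'+f,c['color']); 
    np.savez('pics/'+f+'.npz',**{k:np.array(v) for k,v in c.items()}); return c
def load(f): return dict(np.load('pics/'+f+'.npz'))
def Rm(c):
    o=np.array(c['orientation']); return R.from_quat(o).as_matrix() if o.size==4 else o
def ray(c,u,v,z):
    d=Rm(c)@np.linalg.inv(c['camera_matrix'])@np.array([u,v,1.]); o=np.array(c['origin'])
    return o+d*(z-o[2])/d[2]
def dep(c,u,v):
    d=Rm(c)@np.linalg.inv(c['camera_matrix'])@np.array([u,v,1.]); return np.array(c['origin'])+d*c['depth'][int(v),int(u)]
def cloud(c):
    h,w=c['depth'].shape; u,v=np.meshgrid(np.arange(w),np.arange(h))
    p=np.stack([u,v,np.ones_like(u)],-1).reshape(-1,3)@np.linalg.inv(c['camera_matrix']).T*c['depth'].reshape(-1,1)
    return (p@Rm(c).T+np.array(c['origin'])).reshape(h,w,3)
def proj(c,P):
    p=c['camera_matrix']@(Rm(c).T@(np.array(P)-c['origin'])); return p[:2]/p[2]
def st():
    o=robot.get_obs(); print({k:np.round(o[k],4).tolist() for k in ('time','position','tool_rot','ft_force','grip_width','q')}); return o
E
python3 - <<'E'
from h import *
for n in('scene','side','wrist'):
    c=shot(n,n+'0.png'); print(n,c['origin'],c['orientation'])
st();print(robot.finger_overhang)
E
```

```text
scene [1.39743316 0.14346791 0.60397587] [ 0.55959942  0.66889188 -0.37959198 -0.30877509]
side [ 0.53217509 -0.8927188   0.55490754] [ 8.61106855e-01  2.28542239e-02  6.60639724e-04 -5.07909669e-01]
wrist [ 0.23712405 -0.58205839  0.38464068] [ 0.78871891 -0.59969773 -0.08242833  0.10719456]
{'time': 0.15, 'position': [0.1666, -0.6018, 0.2388], 'tool_rot': [0.9909, 0.1345, 0.0, -0.0009], 'ft_force': [-0.7528, 0.1091, 0.5326], 'grip_width': 0.087, 'q': [-1.4795, 0.5283, 1.4336, -0.0, 1.1814, -0.1785]}
0.017
```

View pics/scene0.png

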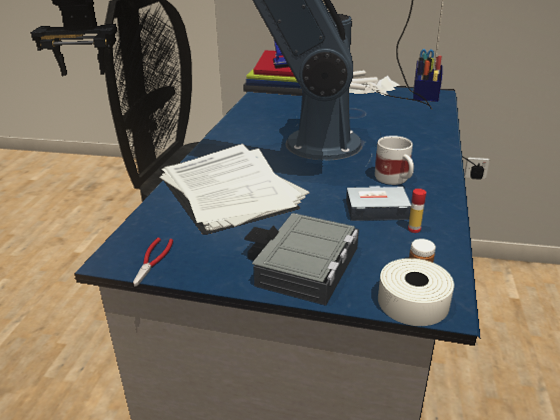

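View pics/side0.png

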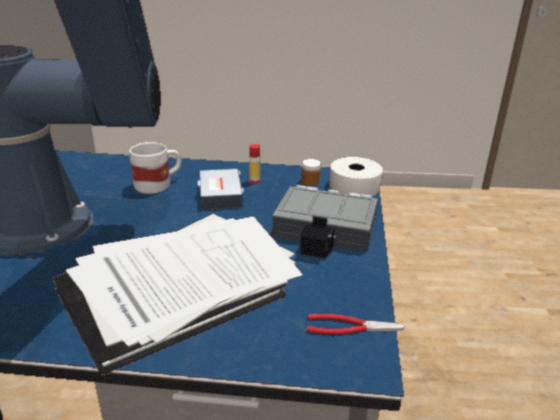

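View pics/wrist0.png

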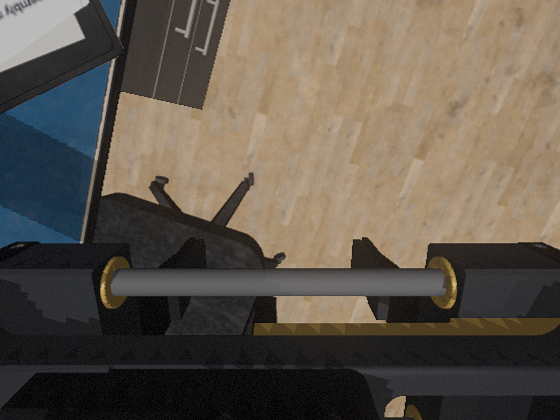

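The side view shows the case (275–375, 190–240) with its catch at about (318,235), and the pliers at (307–403, 325) with the nose to the right. The jar (312,172) and glue stick (255,165) stand behind the case.

```bash
python3 - <<'E'
from h import *
for f,roi in(('scene0.png',(225,205,375,310)),('side0.png',(265,180,385,260))):
    c=load(f);P=cloud(c);u0,v0,u1,v1=roi
    m=np.zeros(P.shape[:2],bool);m[v0:v1,u0:u1]=1
    m&=(c['depth']>0)
    Q=P[m]; h,e=np.histogram(Q[:,2],np.arange(-.01,.08,.005));print(f,h)
    t=m&(P[...,2]>.040)&(P[...,2]<.062)
    n,l,s,ce=cv2.connectedComponentsWithStats(t.astype(np.uint8))
    k=1+np.argmax(s[1:,4]);T=P[l==k];print(s[k],np.median(T[:,2]))
    r=cv2.minAreaRect((T[:,:2]*1000).astype(np.float32));print('rect',r)
    hsv=cv2.cvtColor(c['color'],cv2.COLOR_BGR2HSV)
    g=t&(hsv[...,2]>75)
    T=P[g];r=cv2.minAreaRect((T[:,:2]*1000).astype(np.float32));print('light',g.sum(),r,cv2.boxPoints(r))
    cv2.imwrite('pics/crop_'+f,cv2.resize(c['color'][v0-10:v1+10,u0-10:u1+10],None,fx=4,fy=4,interpolation=cv2.INTER_CUBIC))
    # pliers
    red=((hsv[...,0]<8)|(hsv[...,0]>172))&(hsv[...,1]>130)&(hsv[...,2]>60)
    for (a,b,cc,d) in [(100,220,200,295) if 'scene' in f else (295,305,415,345)]:
        z=np.zeros_like(red);z[b:d,a:cc]=1
        v,u=np.nonzero(red&z);R_=np.array([ray(c,x,y,.005)[:2] for x,y in zip(u,v)])*1000
        print('red',cv2.minAreaRect(R_.astype(np.float32)))
        wh=z&(((hsv[...,1]<70)&(hsv[...,2]>90))|red)
        n,l,s,ce=cv2.connectedComponentsWithStats(wh.astype(np.uint8));k=1+np.argmax(s[1:,4])
        v,u=np.nonzero(l==k);R_=np.array([ray(c,x,y,.005)[:2] for x,y in zip(u,v)])*1000
        r=cv2.minAreaRect(R_.astype(np.float32));print('pl',r,cv2.boxPoints(r).tolist())
        cv2.imwrite('pics/cropp_'+f,cv2.resize(c['color'][b:d,a:cc],None,fx=5,fy=5,interpolation=cv2.INTER_CUBIC))
E
```

```text
scene0.png [ 144 5006 2036  347  357  351  289  290  379  476  705 1494 3337   76
   37    8    0]
[ 244  213  115   75 5100] 0.05069990850491796
rect ((581.126220703125, 11.3721923828125), (195.4888153076172, 194.48716735839844), 77.16896057128906)
light 4907 ((548.5234375, -30.012954711914062), (290.6728820800781, 235.17440795898438), 77.16896057128906) [[ 401.59665 -145.60684]
 [ 630.89856 -197.83362]
 [ 695.4502    85.58093]
 [ 466.14832  137.80771]]
red ((595.2907104492188, -263.2156066894531), (94.7706298828125, 43.998085021972656), 1.237917184829712)
pl ((623.4474487304688, -260.6697998046875), (156.89620971679688, 43.89160919189453), 4.527279376983643) [[543.5118408203125, -244.9846649169922], [546.976318359375, -288.73931884765625], [703.383056640625, -276.35491943359375], [699.9185791015625, -232.60028076171875]]
side0.png [   0  452 2234  294  312  413  472  258  271  364  271  907 2794  307
   30   22    0]
[ 272  185  106   56 3844] 0.05238654024921763
rect ((578.95849609375, 11.84234619140625), (199.20193481445312, 189.93057250976562), 77.17066955566406)
light 3568 ((580.4437255859375, 18.439056396484375), (383.2002258300781, 189.98870849609375), 77.22723388671875) [[ 445.44016 -147.418  ]
 [ 630.7275  -189.42166]
 [ 715.44727  184.29611]
 [ 530.16     226.29977]]
red ((594.1846313476562, -262.53466796875), (90.81393432617188, 45.969825744628906), 3.745540142059326)
pl ((626.0487060546875, -269.1957092285156), (155.5674591064453, 87.6087875366211), 12.295892715454102) [[540.7206420898438, -242.96099853515625], [559.3778686523438, -328.56011962890625], [711.3767700195312, -295.430419921875], [692.7195434570312, -209.831298828125]]
```

View pics/crop_scene0.png

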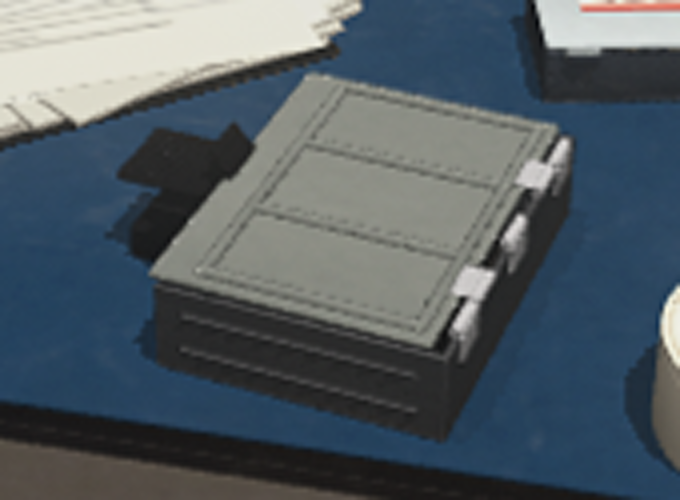

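View pics/crop_side0.png

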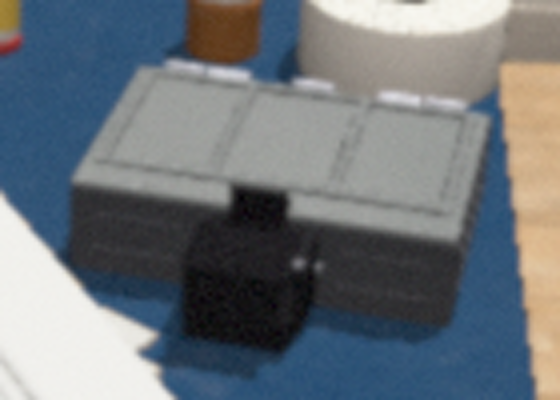

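View pics/cropp_scene0.png

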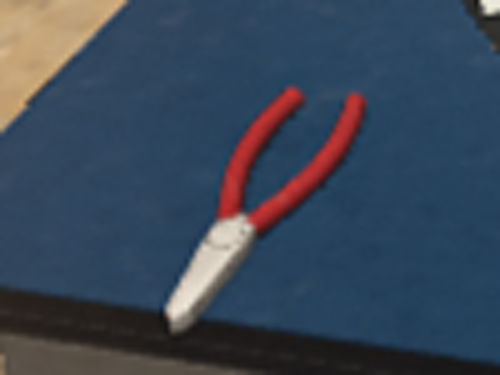

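View pics/cropp_side0.png

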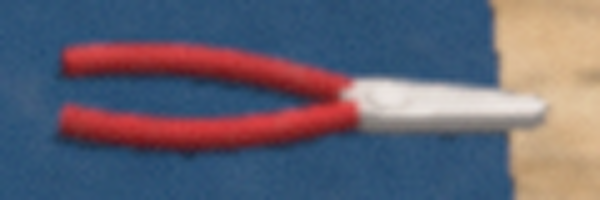

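```bash
python3 - <<'E'
from h import *
a=np.deg2rad(77.17);ex=np.array([np.cos(a),np.sin(a)]);ey=np.array([-ex[1],ex[0]]);o=np.array([.586,.037])
for f,roi in(('scene0.png',(225,205,375,310)),('side0.png',(265,180,385,260))):
    c=load(f);P=cloud(c);u0,v0,u1,v1=roi
    Q=P[v0:v1,u0:u1].reshape(-1,3);q=np.c_[(Q[:,:2]-o)@ex,(Q[:,:2]-o)@ey,Q[:,2]]
    top=q[(q[:,2]>.046)&(q[:,2]<.06)]
    b=top[(abs(top[:,1])>.04)]; print(f,'x off-centre',np.percentile(b[:,0],[0,.5,2,98,99.5,100]).round(4))
    print('y',np.percentile(b[:,1],[0,.5,2,98,99.5,100]).round(4))
    t=top[(abs(top[:,1])<.05)&(top[:,0]<-.075)];print('catch',t.min(0),t.max(0),len(t))
    for lo in np.arange(-.13,.08,.01):
        s=top[(top[:,0]>lo)&(top[:,0]<lo+.01)]
        if len(s):print(round(lo,3),np.median(s[:,2]).round(4),s[:,1].min().round(4),s[:,1].max().round(4),len(s))
E
```

```text
scene0.png x off-centre [-0.2022 -0.1825 -0.0697  0.0688  0.0704  0.0713]
y [-0.0971 -0.0952 -0.0939  0.0876  0.0932  0.1281]
catch [-0.19873494 -0.02471461  0.04601566] [-0.07541311  0.04889769  0.05830948] 225
-0.13 0.0465 -0.0218 0.0901 16
-0.12 0.0472 -0.0199 0.1146 51
-0.11 0.0471 -0.0247 0.0202 52
-0.1 0.047 -0.0232 0.1281 55
-0.09 0.047 -0.0229 0.0054 32
-0.08 0.052 -0.0917 0.0929 52
-0.07 0.0515 -0.0941 0.0928 321
-0.06 0.0513 -0.0945 0.0933 252
-0.05 0.0522 -0.0958 0.0927 342
-0.04 0.051 -0.0954 0.0927 304
-0.03 0.0509 -0.0963 0.0948 311
-0.02 0.0509 -0.0959 0.0955 315
-0.01 0.051 -0.0955 0.0944 310
-0.0 0.0507 -0.0959 0.0932 325
0.01 0.0506 -0.0965 0.0953 319
0.02 0.0506 -0.0949 0.0922 329
0.03 0.0505 -0.0957 0.0941 320
0.04 0.0505 -0.0946 0.0938 325
0.05 0.0517 -0.0961 0.0927 344
0.06 0.0504 -0.0971 0.0909 232
0.07 0.0484 -0.0794 0.0786 37
side0.png x off-centre [-0.211  -0.205  -0.197   0.0663  0.0698  0.1534]
y [-0.0937 -0.093  -0.0916  0.0918  0.094   0.0957]
catch [-0.20532376 -0.02149177  0.04605888] [-0.07503233  0.04976917  0.05954949] 471
-0.13 0.0478 -0.0203 0.0912 42
-0.12 0.0484 -0.0211 0.0238 72
-0.11 0.0486 -0.0215 0.0235 78
-0.1 0.0487 -0.0211 0.0234 63
-0.09 0.0484 -0.0214 0.0233 65
-0.08 0.0521 -0.0914 0.0924 205
-0.07 0.0524 -0.0933 0.0938 318
-0.06 0.0532 -0.0937 0.0932 269
-0.05 0.0543 -0.0928 0.0949 204
-0.04 0.0529 -0.0937 0.0943 234
-0.03 0.0527 -0.0935 0.0945 226
-0.02 0.0525 -0.0928 0.0936 230
-0.01 0.0526 -0.093 0.0946 232
-0.0 0.0526 -0.0925 0.0944 204
0.01 0.0524 -0.0933 0.0953 219
0.02 0.0524 -0.0932 0.094 193
0.03 0.052 -0.0927 0.0945 206
0.04 0.0523 -0.0933 0.0944 203
0.05 0.0536 -0.0936 0.0957 203
0.06 0.0522 -0.0932 0.0941 106
0.07 0.0512 -0.0579 0.0785 8
```

```bash
cat >> h.py <<'E'
a=np.deg2rad(77.17);EX=np.array([np.cos(a),np.sin(a)]);EY=np.array([-EX[1],EX[0]]);O=np.array([.586,.037])
def W(x,y): return O+EX*x/1000+EY*y/1000
def toC(p): d=np.array(p[:2])-O; return np.array([d@EX,d@EY])*1000
def go(p,z,psi=None):
    "shift needed in tool axes mm, twist deg; z is TCP height m"
    o=robot.get_obs(); M=R.from_quat(o['tool_rot']).as_matrix()
    d=np.array([p[0],p[1],z])-o['position']; cur=np.rad2deg(np.arctan2(M[1,0],M[0,0]))
    print('t',round(float(o['time']),2),'pos',np.round(o['position'],4),'case',toC(o['position']).round(1),'yaw',cur.round(2),'F',np.round(o['ft_force'],1),'w',o['grip_width'])
    print('tool shift mm',(M.T@d*1000).round(1),'world',(d*1000).round(1),'dyaw(world)', None if psi is None else round(psi-cur,2),'(twist=-dyaw)')
E
python3 - <<'E'
from h import *
for f,t,hs in(('scene0.png',(135.6,285.6),[(158,238.4),(171.4,239.6)]),('side0.png',(404.2,326),[(307.5,317),(307.2,329)])):
    c=load(f);T=ray(c,*t,.005);H=[ray(c,*h,.006) for h in hs];m=(H[0]+H[1])/2;d=T-m
    print(f,T,H,'len',np.linalg.norm(d),'ang',np.rad2deg(np.arctan2(d[1],d[0])),'mid',(T+m)/2)
go(W(-112,0),.1,77.17)
# jar, glue in case frame
for f in('scene0.png','side0.png'):
    c=load(f);P=cloud(c);q=(P[...,:2]-O);x=q@EX;y=q@EY
    m=(P[...,2]>.02)&(P[...,2]<.3)&(x>.075)&(x<.3)&(abs(y)<.3);
    n,l,s,ce=cv2.connectedComponentsWithStats(m.astype(np.uint8))
    for k in range(1,n):
        if s[k,4]>60: Q=l==k;print(f,s[k],'x',x[Q].min().round(3),x[Q].max().round(3),'y',y[Q].min().round(3),y[Q].max().round(3),'z',P[Q][:,2].max().round(3))
E
```

```text
scene0.png [ 0.70348979 -0.25970254  0.005     ] [array([ 0.55135769, -0.27739091,  0.006     ]), array([ 0.55102405, -0.24857097,  0.006     ])] len 0.15233748477165024 ang 1.2331639128862937 mid [ 0.62734033 -0.26134174  0.0055    ]
side0.png [ 0.70078682 -0.26062038  0.005     ] [array([ 0.5503101 , -0.25081798,  0.006     ]), array([ 0.55005557, -0.27849971,  0.006     ])] len 0.15066143911462354 ang 1.5360245047505339 mid [ 0.62548483 -0.26263961  0.0055    ]
t 0.15 pos [ 0.1666 -0.6018  0.2388] case [-716.   267.1] yaw 15.46 F [-0.8  0.1  0.5] w 0.08700922494594314
tool shift mm [ 521.4 -405.1  139.6] world [ 394.6  529.6 -138.8] dyaw(world) 61.71 (twist=-dyaw)
scene0.png [ 376  189   50   36 1052] x 0.075 0.173 y 0.19 0.3 z 0.093
scene0.png [ 379  239   75   79 4015] x 0.145 0.266 y -0.091 0.097 z 0.054
side0.png [249 144  11  33 348] x 0.144 0.173 y 0.194 0.219 z 0.095
side0.png [ 330  157   52   35 1496] x 0.142 0.266 y -0.087 0.033 z 0.055
side0.png [301 159  20  21 337] x 0.171 0.217 y 0.056 0.101 z 0.056
side0.png [204 169  36  14 345] x 0.075 0.142 y 0.217 0.3 z 0.039
```

step_arm([
  [29,-22.5,0],
  [29,-22.5,0],
  [29,-22.5,0],
  [29,-22.5,0],
  [29,-22.5,0],
  [29,-22.5,0],
  [29,-22.5,0],
  [29,-22.5,0],
  [29,-22.5,0],
  [29,-22.5,0],
  [29,-22.5,0],
  [29,-22.5,0],
  [29,-22.5,0],
  [29,-22.5,0],
  [29,-22.5,0],
  [29,-22.5,0],
  [29,-22.5,0],
  [28.4,-22.6,0],
], twist=[0,0,0,0,0,0,0,0,0,0,0,0,0,0,0,0,0,0], jaw=0, force=20)

```text
time: 1.65
position: [0.5619, -0.0712, 0.2394]
tool_rot: [0.991, 0.135, -0.0, -0.0]
ft_force: [1.1, -1.1, -0.3]
grip_width: 0.0008
```

step_arm([
  [0,0,10],
  [0,0,15],
  [0,0,15],
  [0,0,15],
  [0,0,15],
  [0,0,15],
  [0,0,15],
  [0,0,15],
  [0,0,15],
  [0,0,0],
  [0,0,0],
], twist=[-6.9,-6.9,-6.9,-6.9,-6.9,-6.9,-6.9,-6.9,-6.5,0,0])

```text
time: 2.57
position: [0.5605, -0.0727, 0.1088]
tool_rot: [0.783, 0.622, -0.001, -0.001]
ft_force: [1.0, -0.5, -0.1]
grip_width: 0.0003
```

```bash
python3 - <<'E'
from h import *
go(W(-112,0),.064,77.17);st()
E
```

```text
t 2.57 pos [ 0.5605 -0.0727  0.1088] case [-112.6    0.5] yaw 76.99 F [ 1.  -0.5 -0.1] w 0.0002642889030649606
tool shift mm [ 0.6  0.6 44.8] world [  0.6   0.5 -44.8] dyaw(world) 0.18 (twist=-dyaw)
{'time': 2.5667, 'position': [0.5605, -0.0727, 0.1088], 'tool_rot': [0.7827, 0.6224, -0.0007, -0.001], 'ft_force': [0.9781, -0.5364, -0.1065], 'grip_width': 0.0003, 'q': [-0.3267, 0.6322, 1.6925, 0.0, 0.8193, -0.0996]}
```

step_arm([
  [0,0,14],
  [0,0,14],
  [0,0,12],
  [0,0,4],
  [0,0,4],
  [0,0,4],
  [0,0,3],
  [0,0,0],
  [0,0,0],
  [0,0,0],
], twist=[0,0,0,0,0,0,0,0,0,0])

```text
time: 3.4
position: [0.5617, -0.0745, 0.0557]
tool_rot: [0.782, 0.624, -0.0, 0.001]
ft_force: [-3.5, -5.3, 5.0]
grip_width: 0.0005
```

```bash
python3 - <<'E'
from h import *
go(W(-112,0),.064,77.17);c=shot('side','side1.png')
E
```

```text
t 3.4 pos [ 0.5617 -0.0745  0.0557] case [-114.1   -1. ] yaw 77.17 F [-3.5 -5.3  5. ] w 0.00048422341228163856
tool shift mm [ 2.1 -1.  -8.4] world [-0.5  2.3  8.3] dyaw(world) -0.0 (twist=-dyaw)
```

View pics/side1.png

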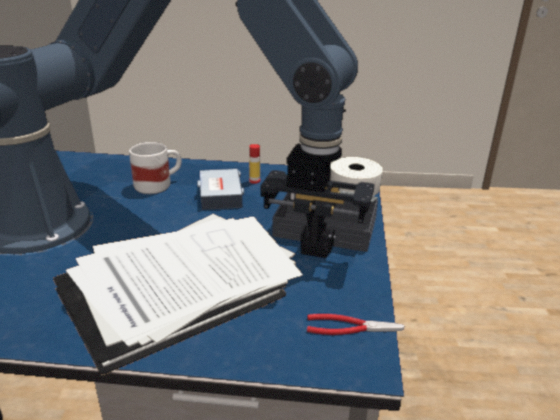

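step_arm([
  [-1,0,3],
  [0,0,2],
  [0,0,0],
  [0,0,0],
], twist=[0,0,0,0])

```text
time: 3.78
position: [0.5615, -0.0755, 0.0521]
tool_rot: [0.782, 0.624, -0.0, 0.002]
ft_force: [-4.6, -4.9, 14.5]
grip_width: 0.0001
```

```bash
python3 - <<'E'
from h import *
go(W(-112,0),.064,77.17);c=shot('scene','scene1.png')
cv2.imwrite('pics/scene1c.png',cv2.resize(c['color'][120:330,180:420],None,fx=3,fy=2.8))
E
```

```text
t 3.78 pos [ 0.5615 -0.0755  0.0521] case [-115.1   -1.1] yaw 77.19 F [-4.6 -4.9 14.5] w 0.00013861387530151594
tool shift mm [  3.1  -1.1 -11.9] world [-0.4  3.3 11.9] dyaw(world) -0.02 (twist=-dyaw)
```

View pics/scene1c.png

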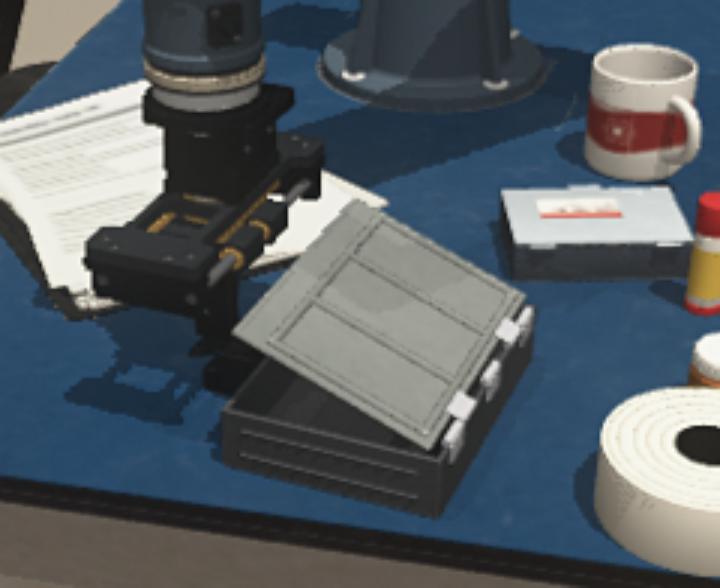

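The flap is sprung up (lip running from (355,205) to (235,335) in the crop), clear of the gripper. I'll now move to beside the catch.

step_arm([
  [0,0,-10],
  [0,0,-15],
  [0,-20,0],
  [0,-20,0],
  [0,-20,0],
  [8,0,0],
  [8,0,0],
  [8,0,0],
  [0,0,0],
  [0,0,0],
], twist=[0,0,0,0,0,0,0,0,0,0])

```text
time: 4.67
position: [0.5093, -0.0368, 0.0747]
tool_rot: [0.781, 0.624, 0.001, 0.001]
ft_force: [0.0, -0.2, 0.4]
grip_width: 0.0003
```

```bash
python3 - <<'E'
from h import *
go(W(-72,58),.077,77.17)
r=139
for t in np.arange(.42,1.8,.1):
    print(round(t,2),'edge x',round(67-r*np.cos(t)),'z',round(49+r*np.sin(t)))
E
```

```text
t 4.67 pos [ 0.5093 -0.0368  0.0747] case [-88.9  58.4] yaw 77.24 F [ 0.  -0.2  0.4] w 0.0003298519308741365
tool shift mm [16.9  0.4 -2.3] world [ 4.1 16.4  2.3] dyaw(world) -0.07 (twist=-dyaw)
0.42 edge x -60 z 106
0.52 edge x -54 z 118
0.62 edge x -46 z 130
0.72 edge x -38 z 141
0.82 edge x -28 z 151
0.92 edge x -17 z 160
1.02 edge x -6 z 167
1.12 edge x 6 z 174
1.22 edge x 19 z 180
1.32 edge x 33 z 184
1.42 edge x 46 z 186
1.52 edge x 60 z 188
1.62 edge x 74 z 188
1.72 edge x 88 z 186
```

step_arm([
  [8,0,0],
  [9,0,0],
  [3,0,-7],
  [3,0,-7],
  [4,0,-8],
  [4,0,-8],
  [4,0,-7],
  [4,0,-7],
  [5,0,-6.5],
  [5,0,-6.5],
  [5.5,0,-6],
  [5.5,0,-6],
  [5.5,0,-5],
  [5.5,0,-5],
], twist=[0,0,0,0,0,0,0,0,0,0,0,0,0,0])

```text
time: 5.83
position: [0.5236, 0.0327, 0.154]
tool_rot: [0.782, 0.624, -0.0, -0.0]
ft_force: [-1.9, -0.2, -0.4]
grip_width: 0.0005
```

```bash
python3 - <<'E'
from h import *
go(W(-72,58),.077,77.17);c=shot('scene','scene2.png')
cv2.imwrite('pics/scene2c.png',cv2.resize(c['color'][120:330,180:420],None,fx=3,fy=2.8))
E
```

```text
t 5.83 pos [0.5236 0.0327 0.154 ] case [-18.1  59.9] yaw 77.16 F [-1.9 -0.2 -0.4] w 0.000514873305786451
tool shift mm [-53.9   1.9  77. ] world [-10.2 -53.  -77. ] dyaw(world) 0.01 (twist=-dyaw)
```

View pics/scene2c.png

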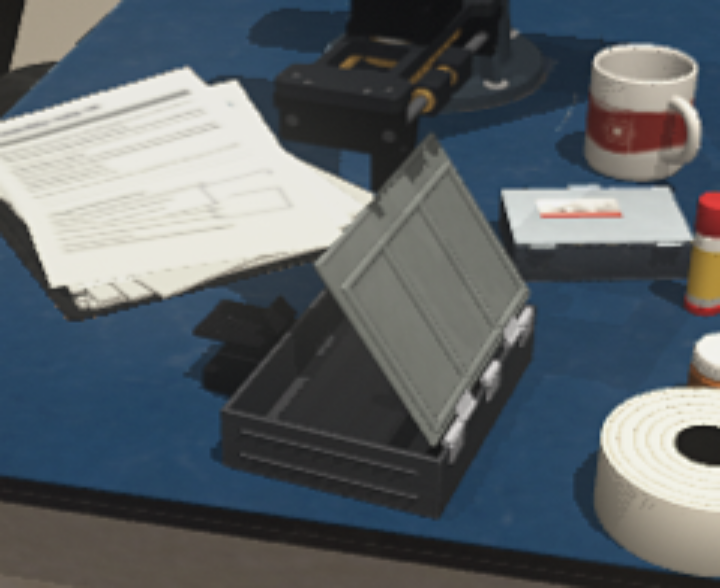

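The push is working: the flap is at about 60° and the edge is riding on the finger. I'll continue.

step_arm([
  [6,0,-4],
  [6,0,-4],
  [6,0,-4],
  [6,0,-4],
  [6,0,-3],
  [6,0,-3],
  [6,0,-2],
  [6,0,-2],
  [6,0,-1],
  [6,0,-1],
  [6,0,0],
  [6,0,0],
  [6,0,0],
  [6,0,0],
  [6,0,0],
  [6,0,0],
  [2,0,0],
  [0,0,0],
], twist=[0,0,0,0,0,0,0,0,0,0,0,0,0,0,0,0,0,0])

```text
time: 7.38
position: [0.5455, 0.1282, 0.1815]
tool_rot: [0.781, 0.624, 0.0, -0.0]
ft_force: [-0.4, 0.4, -0.5]
grip_width: 0.0003
```

```bash
python3 - <<'E'
from h import *
go(W(-72,58),.077,77.17);c=shot('scene','scene3.png')
cv2.imwrite('pics/scene3c.png',cv2.resize(c['color'][100:330,180:440],None,fx=3,fy=2.6))
E
```

```text
t 7.38 pos [0.5455 0.1282 0.1815] case [79.9 59.8] yaw 77.2 F [-0.4  0.4 -0.5] w 0.000319741276355194
tool shift mm [-151.9    1.7  104.5] world [ -32.  -148.5 -104.5] dyaw(world) -0.03 (twist=-dyaw)
```

View pics/scene3c.png

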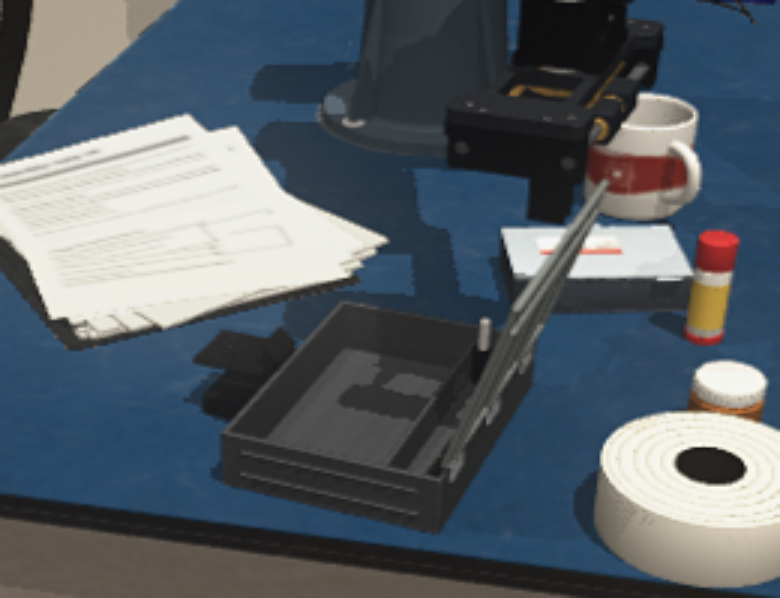

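The flap is open and leaning on its stop, with the bay empty and the plunger post visible at (485,335). Next I'll go to the pliers, gripping the nose just ahead of the pivot because that gives finger clearance in the bay.

step_arm([
  [-29.6,15.9,0],
  [-29.6,15.9,0],
  [-29.6,15.9,0],
  [-29.6,15.9,0],
  [-29.6,15.9,0],
  [-29.6,15.9,0],
  [-29.6,15.9,0],
  [-29.6,15.9,0],
  [-29.6,15.9,0],
  [-29.6,15.9,0],
  [-29.6,15.9,0],
  [-29.6,15.9,0],
], twist=[0,0,0,0,0,0,0,0,0,0,0,0], jaw=40)

```text
time: 8.43
position: [0.6522, -0.2631, 0.1814]
tool_rot: [0.782, 0.623, -0.0, -0.0]
ft_force: [0.7, 0.6, -0.4]
grip_width: 0.0399
```

step_arm([
  [0,0,7],
  [0,0,7],
  [0,0,7],
  [0,0,7],
  [0,0,7],
  [0,0,7],
  [0,0,7],
  [0,0,7],
  [0,0,7],
  [0,0,7],
  [0,0,7],
  [0,0,0],
  [0,0,0],
], twist=[6.9,6.9,6.9,6.9,6.9,6.9,6.9,6.9,6.9,6.9,6.8,0,0])

```text
time: 9.52
position: [0.6519, -0.2612, 0.104]
tool_rot: [1.0, 0.013, -0.001, -0.0]
ft_force: [0.4, -0.3, -0.3]
grip_width: 0.0402
```

```bash
python3 - <<'E'
from h import *
go((.653,-.261),.020,1.4);shot('wrist','wrist4.png');shot('scene','scene4.png')
E
```

```text
t 9.52 pos [ 0.6519 -0.2612  0.104 ] case [-276.1 -130.4] yaw 1.51 F [ 0.4 -0.3 -0.3] w 0.040200006419282085
tool shift mm [ 1.2 -0.1 84. ] world [  1.1   0.2 -84. ] dyaw(world) -0.11 (twist=-dyaw)
```

View pics/wrist4.png

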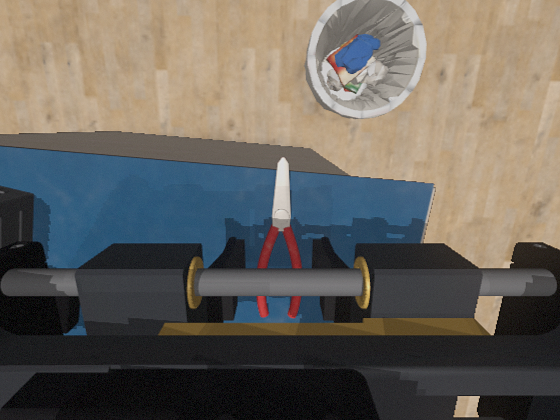

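View pics/scene4.png

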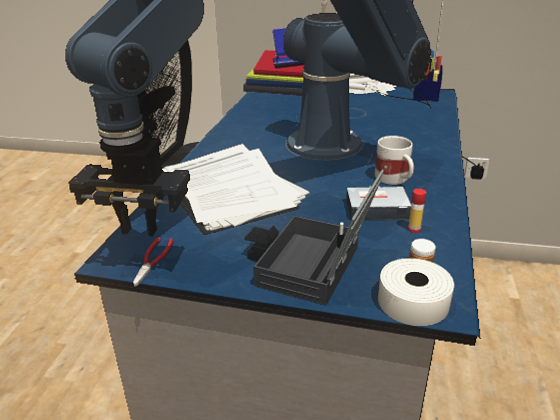

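The wrist view shows the pliers (nose (283,160), pivot (281,215)) centred between the fingers, which are around column 280. The flap is still open. I'll descend and grip.

step_arm([
  [0.5,0,14],
  [0.5,0,14],
  [0,0,14],
  [0,0,14],
  [0,0,14],
  [0,0,8],
  [0,0,5],
  [0,0,0],
  [0,0,0],
], twist=[0,0,0,0,0,0,0,0,0])

```text
time: 10.37
position: [0.6535, -0.2612, 0.0213]
tool_rot: [1.0, 0.012, -0.0, -0.0]
ft_force: [-0.9, -0.3, 0.4]
grip_width: 0.04
```

step_arm([
  [0,0,0],
  [0,0,0],
  [0,0,0],
  [0,0,0],
  [0,0,0],
  [0,0,0],
  [0,0,0],
  [0,0,0],
], twist=[0,0,0,0,0,0,0,0], jaw=0, force=40)

```text
time: 11.03
position: [0.6538, -0.2614, 0.0221]
tool_rot: [1.0, 0.012, 0.0, 0.0]
ft_force: [-0.8, -0.6, 3.8]
grip_width: 0.0137
```

step_arm([
  [0,0,-5],
  [0,0,-10],
  [0,0,-15],
  [0,0,-20],
  [0,0,-20],
  [0,0,-20],
  [0,0,-20],
  [0,0,-15],
  [0,0,0],
  [0,0,0],
], twist=[0,0,0,0,0,0,0,0,0,0])

```text
time: 11.87
position: [0.6541, -0.2614, 0.1486]
tool_rot: [1.0, 0.012, 0.001, 0.001]
ft_force: [0.7, 0.2, -0.5]
grip_width: 0.0136
```

```bash
python3 - <<'E'
from h import *
go(W(-37,-27),.147,-12.83);shot('wrist','wrist5.png');c=shot('side','side5.png')
cv2.imwrite('pics/side5c.png',cv2.resize(c['color'][180:390,240:470],None,fx=3,fy=2.8))
E
```

```text
t 11.87 pos [ 0.6541 -0.2614  0.1486] case [-275.8 -132.7] yaw 1.37 F [ 0.7  0.2 -0.5] w 0.013628845021184466
tool shift mm [ -43.9 -257.5    1. ] world [-50.  256.3  -1.6] dyaw(world) -14.2 (twist=-dyaw)
```

View pics/wrist5.png

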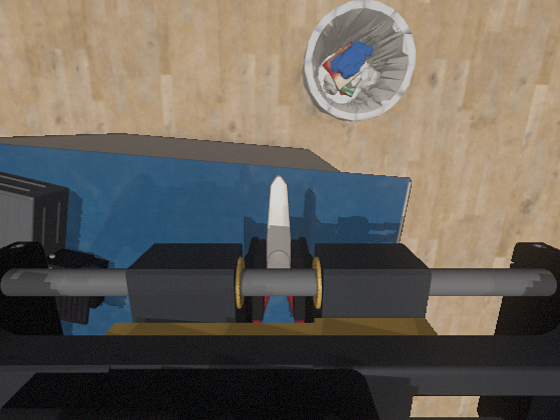

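View pics/side5c.png

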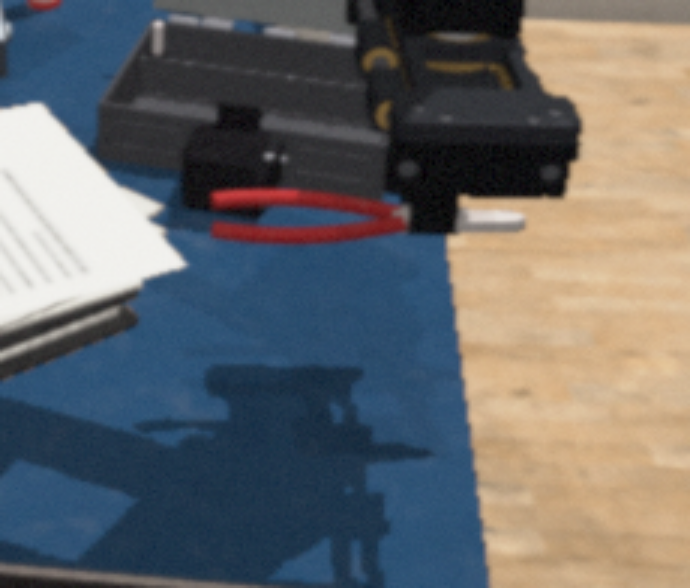

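The pliers are held level: handles on the left and nose tip on the right at (523,220) in the crop. I'll turn them in line with the case and carry them over the bay.

step_arm([
  [0,0,0],
  [0,0,0],
  [0,0,0],
  [-10.6,-24.2,0],
  [-10.6,-24.2,0],
  [-10.6,-24.2,0],
  [-10.6,-24.2,0],
  [-10.6,-24.2,0],
  [-10.6,-24.2,0],
  [-10.6,-24.2,0],
  [-10.6,-24.2,0],
  [-10.6,-24.2,0],
  [-10.6,-24.2,0],
  [0,0,0],
  [0,0,0],
], twist=[5,5,4.2,0,0,0,0,0,0,0,0,0,0,0,0])

```text
time: 13.22
position: [0.6025, 0.0, 0.1452]
tool_rot: [0.994, -0.11, -0.002, -0.0]
ft_force: [-0.3, -0.3, -2.1]
grip_width: 0.014
```

```bash
python3 - <<'E'
from h import *
go(W(-34,-27),.024,-12.83);c=shot('side','side6.png')
cv2.imwrite('pics/side6c.png',cv2.resize(c['color'][120:290,240:430],None,fx=4,fy=3.4))
c=shot('scene','scene6.png')
cv2.imwrite('pics/scene6c.png',cv2.resize(c['color'][130:330,200:420],None,fx=3.5,fy=3))
E
```

```text
t 13.22 pos [0.6025 0.     0.1452] case [-32.4 -24.3] yaw -12.68 F [-0.3 -0.3 -2.1] w 0.013974306399926605
tool shift mm [  3.1   1.6 121.2] world [   2.2   -2.2 -121.2] dyaw(world) -0.15 (twist=-dyaw)
```

View pics/side6c.png

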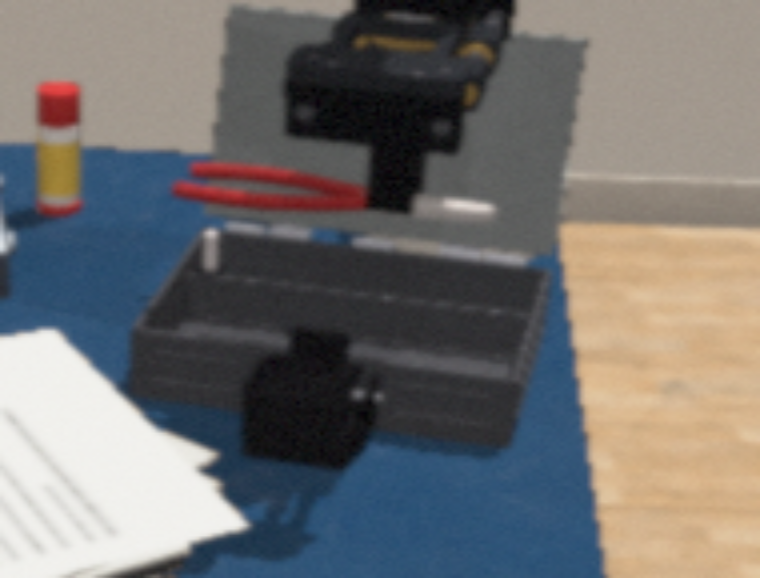

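View pics/scene6c.png

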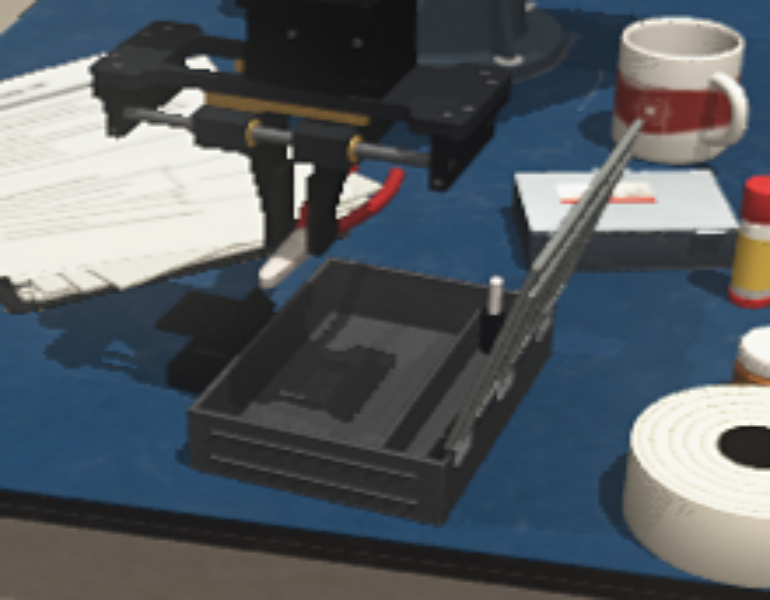

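```bash
python3 - <<'E'
from h import *
c=load('side6.png')
for p in((363.3,181.8),(288.5,169.6),(285,175.5)):
    P=dep(c,*p); r=ray(c,*p,.131); print(toC(P).round(1),P[2].round(4),toC(r).round(1))
c=load('scene6.png')
for p in((200+268/3.5,130+282/3),(200+398/3.5,130+175/3)):
    P=dep(c,*p); r=ray(c,*p,.131); print(toC(P).round(1),P[2].round(4),toC(r).round(1))
E
```

```text
[-32.8 -70.1] 0.1301 [-34.8 -70.3]
[-22.3  76.7] 0.1294 [-25.8  75.8]
[-52.6  75.4] 0.1306 [-53.4  75.2]
[-30.8 -71.2] 0.1281 [-28.9 -75.5]
[-16.2  70.1] 0.1296 [-15.3  67.6]
```

The pliers' extents in the case frame are y −73..+77 at an even height of about 0.130, so they will fit. I'll lower them in.

step_arm([
  [1,1,10],
  [1,0.6,12],
  [0,0,14],
  [0,0,14],
  [0,0,14],
  [0,0,14],
  [0,0,14],
  [0,0,10],
  [0,0,7],
  [0,0,5],
  [0,0,3],
  [0,0,0],
  [0,0,0],
], twist=[0,0,0,0,0,0,0,0,0,0,0,0,0])

```text
time: 14.4
position: [0.6058, -0.0037, 0.0298]
tool_rot: [0.994, -0.112, 0.0, 0.0]
ft_force: [0.4, -0.1, -1.6]
grip_width: 0.014
```

```bash
python3 - <<'E'
from h import *
go(W(-34,-27),.0265,-12.83)
E
```

```text
t 14.4 pos [ 0.6058 -0.0037  0.0298] case [-35.3 -28.3] yaw -12.84 F [ 0.4 -0.1 -1.6] w 0.01398028296822654
tool shift mm [-1.3 -1.3  3.3] world [-1.   1.6 -3.3] dyaw(world) 0.01 (twist=-dyaw)
```

step_arm([
  [0,-1,2],
  [0,0,1.5],
  [0,0,0],
  [0,0,0],
], twist=[0,0,0,0])

```text
time: 14.73
position: [0.6059, -0.0026, 0.0263]
tool_rot: [0.994, -0.112, 0.0, 0.0]
ft_force: [-0.8, -0.4, -1.3]
grip_width: 0.0136
```

step_arm([
  [0,0,0],
  [0,0,0],
  [0,0,0],
  [0,0,0],
  [0,0,-5],
  [0,0,-10],
  [0,0,-15],
  [0,0,-20],
  [0,0,-25],
  [0,0,-25],
  [0,0,-25],
  [0,0,0],
], twist=[0,0,0,0,0,0,0,0,0,0,0,0], jaw=21)

```text
time: 15.73
position: [0.6092, -0.0032, 0.1573]
tool_rot: [0.994, -0.112, 0.006, 0.0]
ft_force: [0.2, -0.4, 0.9]
grip_width: 0.0208
```

```bash
python3 - <<'E'
from h import *
go(W(-34,-27),.0265,77.17);c=shot('side','side7.png')
cv2.imwrite('pics/side7c.png',cv2.resize(c['color'][120:290,240:430],None,fx=4,fy=3.4))
c=shot('scene','scene7.png')
cv2.imwrite('pics/scene7c.png',cv2.resize(c['color'][130:330,200:420],None,fx=3.5,fy=3))
E
```

```text
t 15.73 pos [ 0.6092 -0.0032  0.1573] case [-34.  -31.6] yaw -12.83 F [ 0.2 -0.4  0.9] w 0.020823438454689605
tool shift mm [-6.100e+00  1.000e-01  1.308e+02] world [  -4.5    1.  -130.8] dyaw(world) 90.0 (twist=-dyaw)
```

View pics/side7c.png

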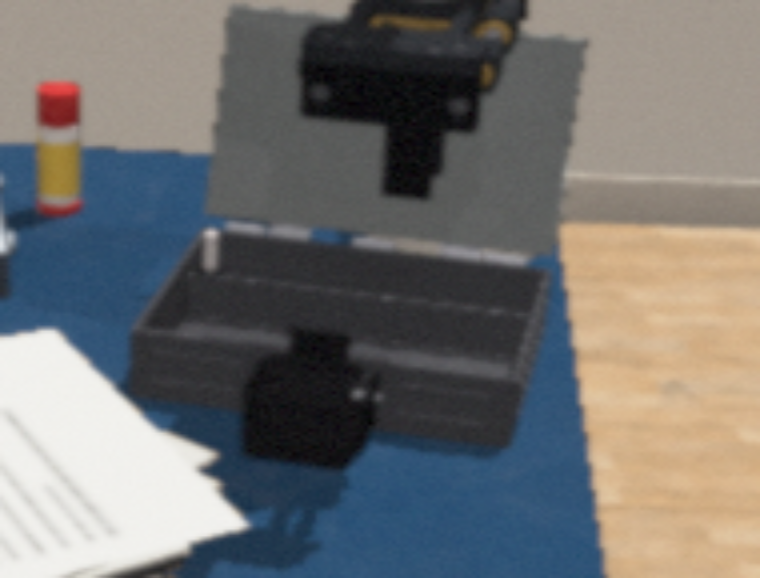

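View pics/scene7c.png

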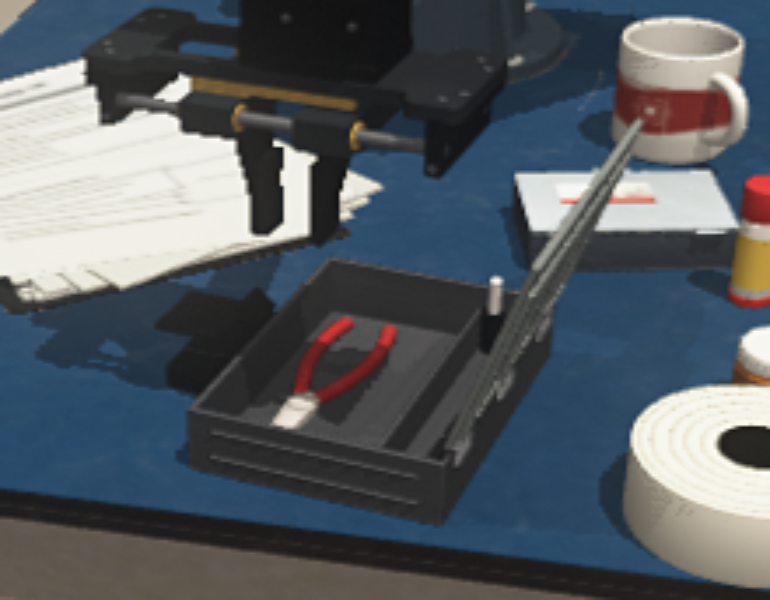

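The pliers lie flat in the front bay and the flap is still open. Next I'll rise, turn, and go over and behind the flap.

step_arm([
  [0,0,-8],
  [0,0,-8],
  [0,0,-8],
  [0,0,-8],
  [0,0,-8],
  [0,0,-8],
  [0,0,-8],
  [0,0,-8],
  [0,0,-8],
  [0,0,-8],
  [0,0,-8],
  [0,0,-6],
  [0,0,0],
], twist=[-6.9,-6.9,-6.9,-6.9,-6.9,-6.9,-6.9,-6.9,-6.9,-6.9,-7,-7,-7], jaw=0)

```text
time: 16.92
position: [0.6055, -0.0026, 0.245]
tool_rot: [0.78, 0.626, -0.0, -0.0]
ft_force: [-0.4, 0.1, -0.7]
grip_width: 0.0005
```

step_arm([
  [16,-3.5,0],
  [16,-3.5,0],
  [16,-3.5,0],
  [16,-3.5,0],
  [16,-3.5,0],
  [16,-3.5,0],
  [16,-3.5,0],
  [16,-3.5,0],
  [16,0,0],
  [16,0,0],
  [5,0,0],
  [0,0,0],
  [0,0,0],
], twist=[0,0,0,0,0,0,0,0,0,0,0,0,0])

```text
time: 18.0
position: [0.6147, 0.1643, 0.2444]
tool_rot: [0.782, 0.624, -0.001, -0.0]
ft_force: [-1.0, -0.3, -0.7]
grip_width: 0.0009
```

```bash
python3 - <<'E'
from h import *
go(W(130,0),.17,77.17);c=shot('scene','scene8.png')
P=cloud(c);q=P[...,:2]-O;x=q@EX*1000;y=q@EY*1000;z=P[...,2]*1000
m=(x>80)&(x<125)&(y>-93)&(y<-60)&(z>100)&(z<195);print(m.sum(),z[m].max(),x[m][z[m]>z[m].max()-5].mean())
E
```

```text
t 18.0 pos [0.6147 0.1643 0.2444] case [130.5   0.3] yaw 77.19 F [-1.  -0.3 -0.7] w 0.0008620501715382366
tool shift mm [-0.4  0.3 74.4] world [  0.1  -0.5 -74.4] dyaw(world) -0.02 (twist=-dyaw)
186 183.2286619431731 105.70779997437201
```

View pics/scene8.png

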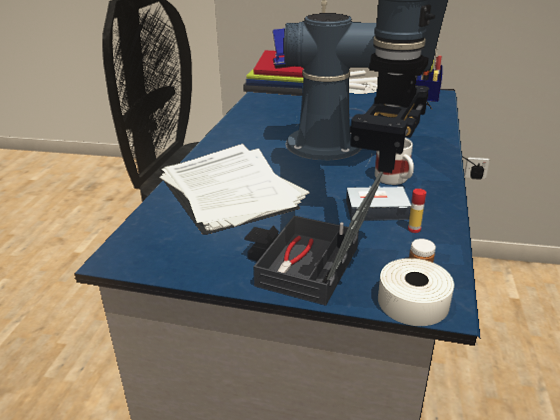

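The flap edge measures x 106, z 183 mm, matching the 1.85 rad stop. I'll lower the finger behind it and pull it forward.

step_arm([
  [0,0,15],
  [0,0,15],
  [0,0,15],
  [0,0,15],
  [0,0,12],
  [-6,0,0],
  [-6,0,0],
  [-6,0,0],
  [-6,0,0],
  [-6,0,0],
  [-6,0,0],
  [-6,0,0],
  [-6,0,0],
  [-6,0,0],
  [-6,0,0],
  [-6,0,0],
  [-6,0,0],
  [-6,0,0],
  [0,0,0],
], twist=[0,0,0,0,0,0,0,0,0,0,0,0,0,0,0,0,0,0,0])

```text
time: 19.63
position: [0.5974, 0.0872, 0.1729]
tool_rot: [0.782, 0.623, -0.0, 0.0]
ft_force: [-0.8, -0.5, 0.3]
grip_width: 0.0005
```

```bash
python3 - <<'E'
from h import *
go(W(60,0),.17,77.17);c=shot('scene','scene9.png')
cv2.imwrite('pics/scene9c.png',cv2.resize(c['color'][80:330,180:450],None,fx=2.8,fy=2.4))
E
```

```text
t 19.63 pos [0.5974 0.0872 0.1729] case [51.5  0. ] yaw 77.1 F [-0.8 -0.5  0.3] w 0.0005056180053993316
tool shift mm [8.5 0.  2.9] world [ 1.9  8.3 -2.9] dyaw(world) 0.07 (twist=-dyaw)
```

View pics/scene9c.png

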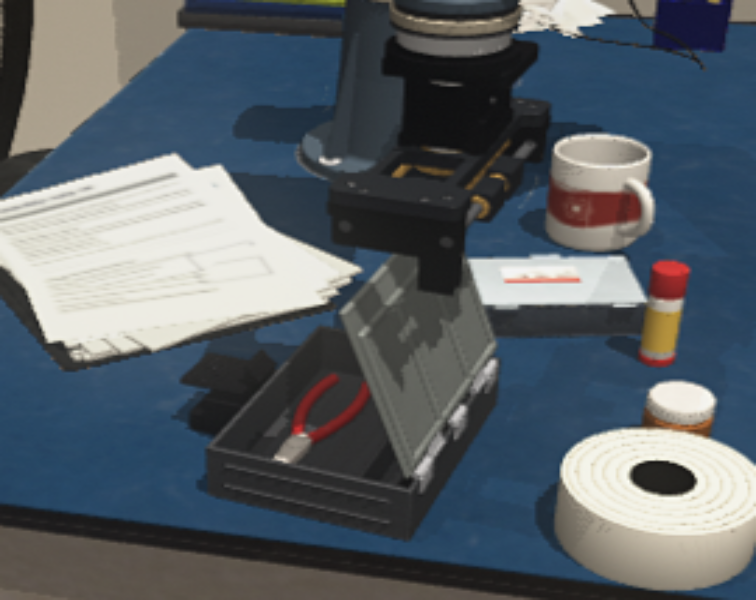

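step_arm([
  [0,0,-15],
  [0,0,-10],
  [0,-10,0],
  [0,-12,0],
  [0,-12,0],
  [-15,-12,0],
  [-15,-12,0],
  [-15,0,0],
  [-15,0,0],
  [-15,0,0],
  [-15,0,0],
  [-15,0,0],
  [0,0,0],
  [0,0,0],
], twist=[0,0,0,0,0,0,0,0,0,0,0,0,0,0])

```text
time: 20.85
position: [0.5172, -0.001, 0.198]
tool_rot: [0.782, 0.623, 0.0, -0.0]
ft_force: [0.3, 0.3, 0.4]
grip_width: 0.0006
```

```bash
python3 - <<'E'
from h import *
go(W(-54,58),.17,77.17);c=shot('scene','scene10.png')
cv2.imwrite('pics/scene10c.png',cv2.resize(c['color'][80:330,180:450],None,fx=2.8,fy=2.4))
P=cloud(c);q=P[...,:2]-O;x=q@EX*1000;y=q@EY*1000;z=P[...,2]*1000
m=(x>-75)&(x<60)&(y>-90)&(y<-40)&(z>47)&(z<195);k=np.polyfit(x[m],z[m],1);print(k,np.arctan(-k[0]))
E
```

```text
t 20.85 pos [ 0.5172 -0.001   0.198 ] case [-52.4  58.6] yaw 77.08 F [0.3 0.3 0.4] w 0.0005901336938946163
tool shift mm [-1.6  0.6 28. ] world [  0.3  -1.7 -28. ] dyaw(world) 0.09 (twist=-dyaw)
[-0.44338014 81.02099777] 0.4173352260171864
```

View pics/scene10c.png

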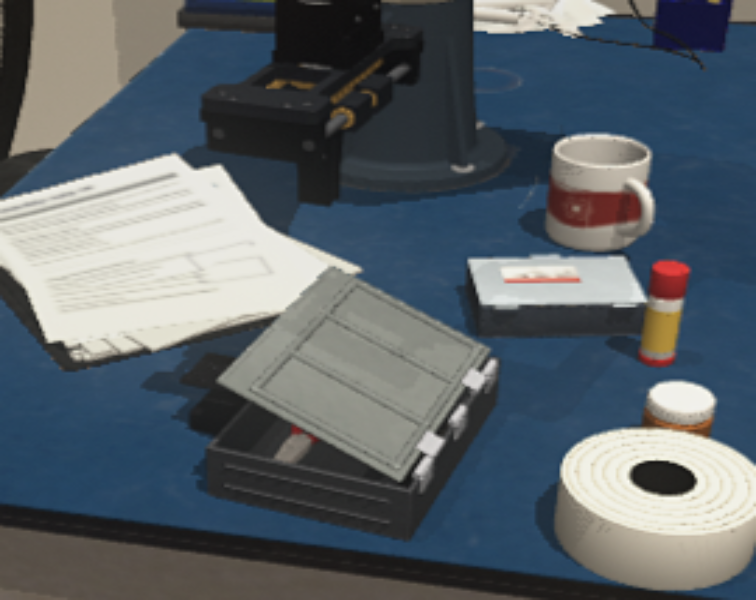

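The flap has sunk to 0.417 rad. I'll press the lip down.

step_arm([
  [-0.5,0,15],
  [-0.5,0,15],
  [0,0,15],
  [0,0,15],
  [0,0,12],
  [-1,0,6],
  [-1,0,6],
  [-1,0,6],
  [-1,0,6],
  [-1,0,6],
  [-1,0,6],
  [-1,0,6],
  [-1,0,5],
  [-1,0,5],
  [0,0,4],
  [0,0,3],
  [0,0,3],
  [0,0,0],
  [0,0,0],
], twist=[0,0,0,0,0,0,0,0,0,0,0,0,0,0,0,0,0,0,0])

```text
time: 22.48
position: [0.5161, -0.0108, 0.0675]
tool_rot: [0.782, 0.624, 0.001, 0.001]
ft_force: [-5.5, 1.6, 32.0]
grip_width: 0.0002
```

```bash
python3 - <<'E'
from h import *
go(W(-62,58),.068,77.17)
E
```

```text
t 22.48 pos [ 0.5161 -0.0108  0.0675] case [-62.1  57.5] yaw 77.17 F [-5.5  1.6 32. ] w 0.00021664089116127212
tool shift mm [ 0.1 -0.5 -0.5] world [-0.5  0.3  0.5] dyaw(world) 0.0 (twist=-dyaw)
```

The lip is level with 32 N on it, so I'll back off and look.

step_arm([
  [0,0,-5],
  [0,0,-15],
  [0,0,-25],
  [-10,0,-30],
  [-20,0,-30],
  [-30,0,-30],
  [-30,0,0],
  [-30,0,0],
  [-30,0,0],
  [-30,0,0],
  [0,0,0],
  [0,0,0],
], twist=[0,0,0,0,0,0,0,0,0,0,0,0])

```text
time: 23.48
position: [0.4753, -0.1873, 0.1981]
tool_rot: [0.783, 0.622, 0.0, -0.0]
ft_force: [-0.2, 0.5, -1.0]
grip_width: 0.0004
```

```bash
python3 - <<'E'
from h import *
go(W(-62,58),.068,77.17);c=shot('scene','scene11.png')
P=cloud(c);q=P[...,:2]-O;x=q@EX*1000;y=q@EY*1000;z=P[...,2]*1000
m=(x>-70)&(x<60)&(abs(y)<85)&(z>44)&(z<195);k=np.polyfit(x[m],z[m],1);print(k,np.arctan(-k[0]))
a=load('scene0.png');d=cv2.absdiff(a['color'],c['color']).max(2)
for n,(u0,v0,u1,v1) in dict(glue=(405,185,432,235),jar=(408,237,438,265),case=(250,210,360,300)).items(): print(n,d[v0:v1,u0:u1].mean().round(2),(d[v0:v1,u0:u1]>40).sum())
cv2.imwrite('pics/scene11c.png',cv2.resize(c['color'][80:330,180:450],None,fx=2.8,fy=2.4))
E
```

```text
t 23.48 pos [ 0.4753 -0.1873  0.1981] case [-243.2   58.1] yaw 76.95 F [-0.2  0.5 -1. ] w 0.00044653477631512905
tool shift mm [181.2  -0.6 130.2] world [  40.3  176.7 -130.1] dyaw(world) 0.22 (twist=-dyaw)
[-7.15474729e-03  5.11578718e+01] 0.007154625211154246
glue 6.39 0
jar 7.76 0
case 6.42 0
```

View pics/scene11c.png

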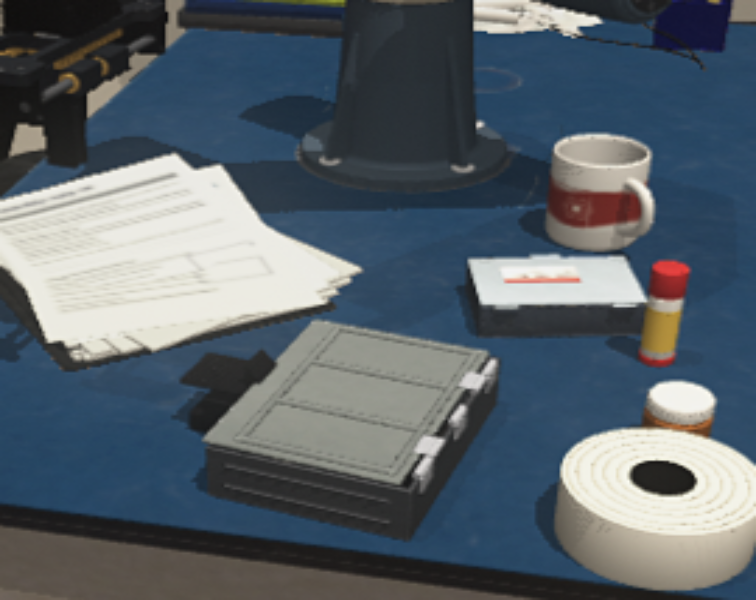

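The flap is flat at 0.007 rad and holding with nothing on it. The jar, glue stick and case look the same as in the first picture. I'll hand in.

```bash
python3 - <<'E'
from h import *
print(robot.hand_in());st()
E
```

```text
the job is handed in; nothing more can be done
None
the job is handed in; nothing more can be done
```

The pliers are kitted and the job is handed in, at about 23.5 s on the robot's clock. I pressed the catch until the flap sprang up, then pushed it over with the closed fingers until it rested on its stop. The pliers went flat into the front bay. I then drew the flap forward, let it sink to 0.417 rad, and pressed the lip down beside the catch, with a reading of 32 N at the end.

**Last checks:**
- **Flap:** it stayed shut at about 0.007 rad (measured from depth) with the robot clear of the case.
- **Jar, glue stick and case:** the last scene picture showed no change from the first around any of them.
- **Pliers:** they were seen lying flat in the bay before the flap was shut.
- **Ball pen:** I never saw it clearly in the dark rear bay, so its place is not confirmed. The fingers only passed over that bay and never went down into it.

No check failed or disagreed, but the hand-in gave no verdict.

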